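Latch the wooden chest down and hold its sprung lid just under balance

ROBOT

A 6-joint arm with a two-finger parallel gripper is mounted at the origin on the work surface. World frame = base frame: x ahead of the robot, y to its left, z up, the work surface at z = 0. Lengths are in m, angles in rad, forces in N, time in s.
With the tool pointing down it reaches from about 0.25 to 0.725 m from the base axis. Payload 4 kg.
Tool frame: the origin (TCP) lies at the very end of the fingers, on their centre line; the grasp point (between the pads) lies 19 mm behind it; z points along the fingers, y is the line along which they close (so a half turn about z gives the same grasp; the last joint's range is limited). The gripper opens to 85 mm and grips with 20 to 120 N. Pads are 22 mm wide; open, the fingers measure 114 mm over their backs; the gripper's body (76 mm by 85 mm) begins 54 mm behind the grasp point. The pads swing forward as they close: fully open they stand 13 mm farther back than shut.
Start: joints at [1.19, 0.241, 0.005, 1.335, 0, 1.571], TCP at [0.186, 0.464, 0.2] pointing down, gripper open.
Joint ranges: [-2.72, 2.72], [-1.05, 1.87], [-1.09, 1.28], [-1.99, 2.15], [-1.42, 1.44], [-3.14, 3.14]. Speed limits (rad/s): [2.79, 2.79, 3.14, 3.14, 3.14, 3.14].

INTERFACE

Orientations are given as a unit quaternion [x, y, z, w].
In Python, from workcell import bot, vision, workorder gives the robot as it stands.
- The arm moves only by the shell command python3 -m creep 'ROWS' [OPENING]. ROWS is JSON, a list of rows, each a list of 2 entries, a list of its own where there are three numbers: the shift along the tool's x, y, z in mm, then the turn, a rotation vector about the tool's x, y, z in rad. In form: [[[dx, dy, dz], [wx, wy, wz]], ...]. A call has 1 to 12 rows; each row shifts and turns the commanded pose from where the row before left it, along the tool's axes as they then stand; what a row does not reach is not made up. A row lasts 1/8 s, in which the tool goes at most 62.5 mm and 10.7 degrees, less where a joint would pass 70% of its speed; a pose out of reach is approached as far as the arm can. A call is refused whole if a number of a shift passes 62.5 or a number of a turn 0.188, either way. A call with a gripper value outside its range is refused whole. OPENING is the finger opening in mm, from 0 to 85.4, set as the call begins (- or left out, the last holds). The fingers move at their own pace and stop on an object; the grip force is fixed at half the most. Time passes only in rows, so rows that do not move let the fingers close. It gives the time, the measured TCP pose, the force, the opening and the grip force at its end, in the units of the state.
- bot.get_obs(): the state, without advancing time (a new reading comes with each control period).
- vision.camera(name): name is "scene" or "top" or "wrist"; returns a dict with "image" (420x560x3 uint8, blue, green, red), "z_map" (420x560 float32, m along the optical axis (not along the pixel's ray), 0 where there is no reading), "K" (3x3 intrinsics, pixels), "k1" (the pictures are not rectified: a ray, as slopes to the right and down, at radius r is drawn at 1 + k1 r^2 times it, then the intrinsics apply), "rvec" (rotation vector, rad) and "tvec" (3), from world to camera coordinates, as OpenCV has them; the wrist camera has in their place "tool_from_camera" (4x4, takes a point from camera to tool coordinates, whose origin is the TCP and whose axes are the flange's). Camera axes: x right, y down, z forward; pixel columns grow to the right and rows downward; lengths in m; the calibration is good to about 2 mm. A picture is of the moment at which its call begins: read the wrist's pose just before it.
- workorder.job_done(): hands the job in; it is judged then, once.
Trained networks look in a picture, given as the dict that the camera call returned (one of the last four; its "shot" number tells which), for a name from the list of things; names that differ only in an ending like _2 or _b are one class to them, and where a whole thing is asked for, a point or a joint stands for the part that bears it (a point fixed in the world has none). Each returns a list of dicts, best first, with "score" (0 to 1); they miss things now and then, are a little off and sometimes report something else, mostly with a low value. They report only what shows in the picture. A call takes as long as a camera call.
- vision.spot_in(picture, query): "position" ([column, row] in pixels, amid what is visible of it).
- vision.place_of(picture, query): "position" ([column, row] in pixels: a listed point, or the origin of a listed thing).
The state is a dict: "clock": time; "joint_pos": joint angles; "joint_vel": joint speeds; "tau": joint torques, N m; "eef_pos": TCP position; "tool_rot": TCP orientation; "ft_force": force on the tool from outside, world axes, zero at the start; "ft_torque": the same for the moment, N m; "grip_width": finger opening in m; "grasp_force": force on a finger pad.
Only numpy, scipy, OpenCV 4.12 (cv2) and the standard library are available. Lean on these libraries where they do the work, as an engineer would, in place of code of your own. Each camera call takes 0.05 s, during which the arm holds its last target. There are 200 camera calls.

TASK

I am setting the lid springs of this wooden chest. First swing the hold-down latch beside it home into its catch with the lid still shut, then raise the lid by its front tab past its balance point, clearly to where the springs would carry it on up, and ease it back down, never letting it drop. Finish still holding the lid just below the balance point, some five to ten degrees under it, so that it would fall shut if you let go; keep the latch home and leave the other things on the bench where they are.

Things in the scene. Friction and masses are not known exactly. Their poses are not given: they have to be found in the camera images.
- chest: plain pale wooden chest fixed to the bench, 210 mm deep (its x), 360 wide (its y), walls 90 high, with the lid up to 112. Origin: centre of its underside, on the bench. Its -x side is the front (towards the robot), +y its left seen from the robot; turned only about the vertical. The latch stands on a small board at its -y side.
- lid (a joint): lid opening angle, rad: 0 shut (at the start), 1.4 open at its stop; hinge along the chest's y at the top of the back wall, so the front edge rises and goes back. 0.9 kg, sprung hinge with little friction. Balance point at 0.95 rad (54 degrees): below it the lid falls shut by itself, above it the springs carry it to the stop. Closing force at the tab 1.3 N when shut, falling to 0 at balance.
- lid_hinge (a point): centre of the lid's hinge line: 105 mm behind (chest +x) and 90 mm above the chest's origin; it does not move. Its axes are the chest's.
- lid_grip (a point): grasping point in the wooden pull tab at the middle of the lid's front edge: 22 mm wide (chest's y), 16 thick, sticking out 57 from the lid's edge, free all round. The point is mid-width, mid-thickness, 32 mm out from the edge; lid shut: 245 mm in front of the hinge line, 8 above it, 98 above the bench. Axes turn with the lid: x towards the hinge, y along it.
- latch (a joint): angle of the flat steel latch, rad: 0 home in its catch, 1.55 full open; starts at 0.8 to 1.4. Swings level on an upright pivot, stays where left (1.5 N at the peg). Bar 115 long, 16 wide, mid-height 42 mm. At 0 it points along the chest's +y into a C-shaped bracket on the side wall (top 54 mm high, 34 out from the wall); at 1.55 to the chest's -x. Grows anticlockwise from above.
- latch_pivot (a point): the latch's pivot axis at bar height (42 mm): 20 mm behind (+x) and 310 mm to the right (-y) of the chest's origin. It does not move.
- latch_peg (a point): grasping point in the upright round steel peg on the latch bar: 14 mm across, from the bar up to 90 mm above the bench, 70 mm from the pivot axis; this point is on the peg's axis, 76 mm above the bench (14 mm below its top).
- glue_mid (a point): bystander: glue bottle with red cap, 56 mm across, 160 mm tall, point at half height
- wax_mid (a point): bystander: wax tin, 72 mm across, 70 mm tall, point at half height
- sander_mid (a point): bystander: cork sanding block 70 x 110 x 35 mm, point at its centre
- gouge_grip (a point): bystander: gouge, 190 mm long, wooden handle, lying flat; point in its handle
- mallet_grip (a point): bystander: wooden mallet, 250 mm long, lying flat; point in its handle
- offcut_mid (a point): bystander: dark wooden offcut 90 x 60 x 22 mm, point at its centre
- blank_mid (a point): bystander: round wooden blank, 90 mm across, 20 mm thick, point at its centre

How it is judged:
On the way, in this order (a step that is already met when the one before it is completed fails the run):
1. the latch is swung home into its catch while the lid is still shut (value of joint latch below 0.1 rad and value of joint lid below 0.12 rad), for 0.2 s.
2. the lid is raised clearly past its balance point, the latch still home (value of joint lid above 1.01 rad and value of joint latch below 0.12 rad), for 0.1 s.
At the end, for the whole second after the job is handed in: The lid is held still (under 0.05 rad/s) by the fingers at 0.68 to 0.92 rad, that is 2 to 15 degrees below its balance point of 0.95 rad, after having been raised past 1.01 rad; the latch is home (within 0.12 rad of 0) (value of joint lid between 0.68 and 0.92 rad and velocity of joint lid between -0.05 and 0.05 rad/s and value of joint latch below 0.12 rad and contact force between the fingers and chest above 0.1 N); the arm keeps its last pose, push and grip.
It fails at once if the lid is let drop (falls faster than 1.2 rad/s) (velocity of joint lid below -1.2 rad/s).
It fails at once if a bystander is moved more than 40 mm (distance of any of glue_mid, wax_mid, sander_mid, gouge_grip, mallet_grip, offcut_mid, blank_mid from where it was at the start of the episode above 0.04 m).
It also fails if it takes over 61 s, if anything falls off the work surface, if the arm or the gripper's body presses on something with over 40 N, if the wrist force passes 120 N, or if a joint passes its speed limit or range.

## Working session

There is one attempt and no reset: what is moved stays moved. The work goes in short steps, Python scripts to look and compute and a shell command to move; the robot and the scene stay as the last step left them, time stands still between calls to the robot, and variables do not carry over. Pictures are saved under pics/ and viewed, at most 10 in all, crops included, and the job is handed in when it is done.

```bash
mkdir -p pics
cat > h.py <<'E'
import numpy as np, cv2
from scipy.spatial.transform import Rotation as R
from workcell import bot, vision, workorder
def ray(c,px):
    K=np.array(c["K"]);p=cv2.undistortPoints(np.array([[px]],float),K,np.array([c["k1"],0,0,0,0],float))[0,0]
    return np.array([p[0],p[1],1.])
def pose(c,obs=None):
    if "rvec" in c:
        Rm=cv2.Rodrigues(np.array(c["rvec"],float))[0];return Rm.T,-Rm.T@np.array(c["tvec"],float).ravel()
    T=np.array(c["tool_from_camera"]);Rt=R.from_quat(obs["tool_rot"]).as_matrix()
    return Rt@T[:3,:3],Rt@T[:3,3]+obs["eef_pos"]
def atz(c,px,z,obs=None):
    Rm,o=pose(c,obs);d=Rm@ray(c,px);return o+d*(z-o[2])/d[2]
def atdepth(c,px,obs=None):
    Rm,o=pose(c,obs);u,v=int(round(px[0])),int(round(px[1]))
    w=c["z_map"][max(v-1,0):v+2,max(u-1,0):u+2];w=w[w>0]
    return o+Rm@ray(c,px)*np.median(w) if len(w) else None
E
python3 - <<'E'
from h import *
np.set_printoptions(precision=4,suppress=True)
for n in ("scene","top"):
    c=vision.camera(n);cv2.imwrite(f"pics/{n}0.png",c["image"])
    Z=dict(chest=0,lid_hinge=.09,lid_grip=.098,latch_pivot=.042,latch_peg=.076,glue_mid=.08,wax_mid=.035,sander_mid=.0175,gouge_grip=.01,mallet_grip=.015,offcut_mid=.011,blank_mid=.01)
    for q,z in Z.items():
        for r in vision.place_of(c,q)[:2]:
            print(n,q,round(r["score"],2),np.round(r["position"]),atz(c,r["position"],z),atdepth(c,r["position"]))
print(bot.get_obs())
E
```

```text
scene chest 0.71 [310. 254.] [0.633  0.0586 0.    ] [ 0.7044 -0.028   0.1054]
scene lid_hinge 0.91 [341. 247.] [0.7272 0.0501 0.09  ] [0.7324 0.0428 0.0981]
scene lid_grip 0.22 [154. 252.] [ 0.4561 -0.2613  0.098 ] [ 0.3794 -0.2199  0.0195]
scene latch_pivot 0.91 [200. 296.] [ 0.5841 -0.2418  0.042 ] [ 0.5905 -0.2461  0.0503]
scene latch_peg 0.79 [204. 263.] [ 0.539  -0.1903  0.076 ] [ 0.5378 -0.1894  0.0746]
scene glue_mid 0.87 [382. 175.] [0.6156 0.356  0.08  ] [0.6372 0.3205 0.1082]
scene glue_mid 0.41 [343. 248.] [0.7262 0.0603 0.08  ] [0.736  0.0463 0.0956]
scene wax_mid 0.81 [418. 220.] [0.7629 0.3162 0.035 ] [0.7819 0.2771 0.0691]
scene wax_mid 0.61 [328. 183.] [0.5003 0.2771 0.035 ] [0.5621 0.1975 0.1072]
scene sander_mid 0.9 [328. 181.] [0.4786 0.3013 0.0175] [0.5562 0.2016 0.1074]
scene gouge_grip 0.82 [207. 234.] [ 0.4092 -0.0808  0.01  ] [ 0.4216 -0.0898  0.0233]
scene mallet_grip 0.96 [131. 307.] [ 0.4823 -0.3516  0.015 ] [ 0.4909 -0.3554  0.025 ]
scene mallet_grip 0.18 [384. 179.] [0.5829 0.426  0.015 ] [0.6479 0.3175 0.1022]
scene blank_mid 0.94 [156. 255.] [ 0.3798 -0
[... 949 characters left out ...]
.4701 -0.3569  0.015 ] [ 0.4699 -0.356   0.0186]
top mallet_grip 0.57 [352. 261.] [ 0.3823 -0.213   0.015 ] [ 0.3823 -0.2124  0.0185]
top offcut_mid 0.9 [233. 229.] [0.4738 0.1464 0.011 ] [0.4733 0.1455 0.021 ]
{'clock': 1.3, 'joint_pos': array([1.19  , 0.2406, 0.005 , 1.3352, 0.    , 1.5708]), 'joint_vel': array([-0.001 , -0.001 , -0.0012,  0.0003, -0.0015, -0.0007]), 'tau': array([ -0.    , -37.2219,  25.269 ,   0.0012,  -0.0001,  -0.    ]), 'eef_pos': array([0.1858, 0.4642, 0.2001]), 'tool_rot': array([ 0.1892,  0.9819, -0.    , -0.    ]), 'ft_force': array([-0.246 , -0.7315, -0.4811]), 'ft_torque': array([-0.034 , -0.0351, -0.024 ]), 'grasp_force': 0.0, 'grip_width': 0.08559101040295922}
```

View pics/top0.png

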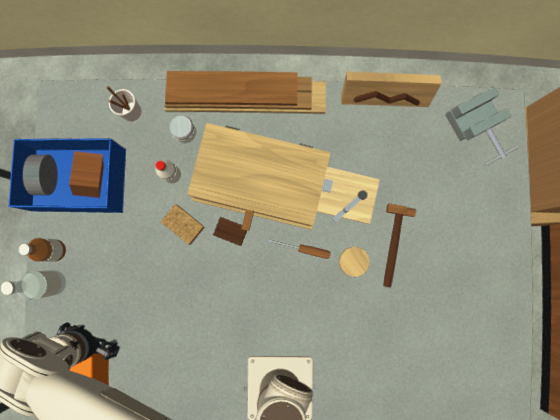

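View pics/scene0.png

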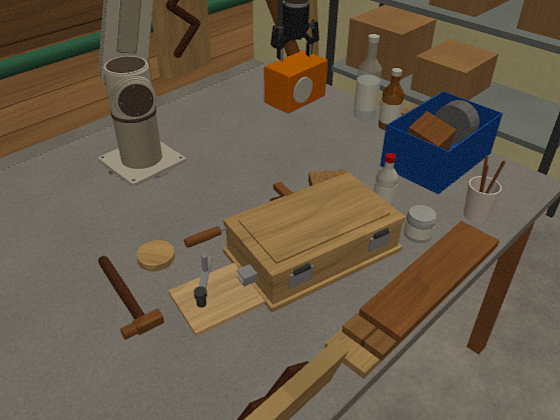

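The top view shows the chest turned about -12°, with its tab at (248,220). The latch pivot knob is at (362,195) and the bar points to (337,220), so the latch angle is about 0.88. The network positions match the geometry you gave, with hinge-to-tab 244 mm and the pivot as predicted. Next I move above the peg.

```bash
python3 -m creep '[[[-47,-39,0],[0,0,0]],[[-47,-39,0],[0,0,0]],[[-47,-39,0],[0,0,0]],[[-47,-39,0],[0,0,0]],[[-47,-39,0],[0,0,0]],[[-47,-39,0],[0,0,0]],[[-47,-39,0],[0,0,0]],[[-47,-39,0],[0,0,0]],[[-47,-39,0],[0,0,0]],[[-47,-39,0],[0,0,0]],[[-47,-39,0],[0,0,0]],[[-47,-39,0],[0,0,0]]]' 60
python3 -m creep '[[[0,0,0],[0,0,0.174]],[[0,0,0],[0,0,0.174]],[[0,0,0],[0,0,0.174]],[[0,0,0],[0,0,0]],[[0,0,0],[0,0,0]]]'
cat > look.py <<'E'
from h import *
import sys
np.set_printoptions(precision=4,suppress=True)
o=bot.get_obs();c=vision.camera("wrist");cv2.imwrite(f"pics/{sys.argv[1]}.png",c["image"])
Rt=R.from_quat(o["tool_rot"]).as_matrix();print("tcp",o["eef_pos"],"\n",Rt)
for q,z in (("latch_peg",.076),("latch_pivot",.042),("lid_grip",.098),("lid_hinge",.09)):
    for r in vision.place_of(c,q)[:2]:
        p=atz(c,r["position"],z,o);print(q,round(r["score"],2),np.round(r["position"]),p,atdepth(c,r["position"],o),"tool mm",1e3*Rt.T@(p-o["eef_pos"]))
E
python3 look.py w1
```

```text
clock: 2.8
eef_pos: [0.5363, -0.1819, 0.2002]
tool_rot: [0.189, 0.982, 0.0, 0.0]
ft_force: [1.5, 0.6, 0.3]
grip_width: 0.0601
grasp_force: 0.0
clock: 3.42
eef_pos: [0.5355, -0.1799, 0.2001]
tool_rot: [0.435, 0.9, -0.0, 0.0]
ft_force: [-0.4, -0.7, -0.2]
grip_width: 0.06
grasp_force: 0.0
tcp [ 0.5355 -0.1799  0.2001] 
 [[-0.6214  0.7835  0.    ]
 [ 0.7835  0.6214 -0.    ]
 [-0.     -0.     -1.    ]]
latch_peg 0.57 [275. 196.] [ 0.5357 -0.1846  0.076 ] [ 0.5331 -0.1811  0.091 ] tool mm [ -3.8009  -2.8326 124.1073]
latch_pivot 0.7 [275. 247.] [ 0.5784 -0.2381  0.042 ] [ 0.5753 -0.2341  0.0529] tool mm [-72.2696  -2.6341 158.1086]
```

View pics/w1.png

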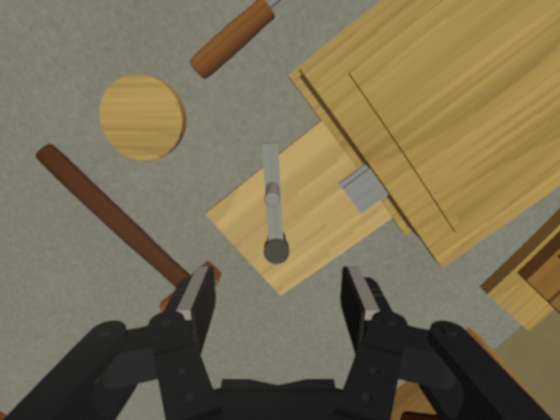

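The wrist view shows the peg at (272,192) on the bar, with the bar lying along tool x and the pivot at (276,248). The peg is 4 mm and 2 mm off in the tool axes, so I correct that, descend and grip.

```bash
python3 -m creep '[[[-4,-2,30],[0,0,0]],[[0,0,30],[0,0,0]],[[0,0,30],[0,0,0]],[[0,0,30],[0,0,0]],[[0,0,20],[0,0,0]],[[0,0,0],[0,0,0]]]'
python3 -m creep '[[[0,0,0],[0,0,0]],[[0,0,0],[0,0,0]],[[0,0,0],[0,0,0]],[[0,0,0],[0,0,0]],[[0,0,0],[0,0,0]]]' 0
python3 - <<'E'
from h import *
o=bot.get_obs();p=o["eef_pos"];pv=np.array([.5825,-.2385]);yaw=-.212
d=p[:2]-pv;print(p,np.hypot(*d),"latch",np.arctan2(d[1],d[0])-np.pi/2-yaw)
Rt=R.from_quat(o["tool_rot"]).as_matrix();print(Rt, "tool y angle",np.arctan2(Rt[1,1],Rt[0,1]))
E
```

```text
clock: 4.42
eef_pos: [0.5348, -0.1837, 0.0584]
tool_rot: [0.436, 0.9, -0.0, -0.002]
ft_force: [0.6, -0.5, -0.1]
grip_width: 0.0601
grasp_force: 0.0
clock: 5.05
eef_pos: [0.5365, -0.1843, 0.0603]
tool_rot: [0.436, 0.9, 0.0, 0.0]
ft_force: [-0.6, 0.3, 0.1]
grip_width: 0.0
grasp_force: 0.0
[ 0.53646013 -0.18431189  0.06029671] 0.07110569719582042 latch 0.916279472247125
[[-6.19445388e-01  7.85039710e-01  2.54521135e-04]
 [ 7.85039720e-01  6.19445423e-01 -8.53571315e-05]
 [-2.24670690e-04  1.46935119e-04 -9.99999964e-01]] tool y angle 0.6680360822937795
```

The fingers closed on nothing, so I look again.

```bash
python3 look.py w2
python3 - <<'E'
from h import *
c=vision.camera("top");cv2.imwrite("pics/t2.png",cv2.resize(c["image"][150:270,280:420],None,fx=4,fy=4))
c=vision.camera("scene");cv2.imwrite("pics/s2.png",cv2.resize(c["image"][190:340,100:300],None,fx=4,fy=4))
E
```

```text
tcp [ 0.5365 -0.1843  0.0603] 
 [[-0.6194  0.785   0.0003]
 [ 0.785   0.6194 -0.0001]
 [-0.0002  0.0001 -1.    ]]
latch_peg 0.89 [271. 260.] [ 0.5328 -0.1859  0.076 ] [ 0.5287 -0.1801  0.0899] tool mm [  1.0355  -3.8448 -15.7041]
latch_pivot 0.53 [102. 326.] [ 0.4803 -0.3195  0.042 ] [ 0.4797 -0.3411  0.021 ] tool mm [ -71.3183 -127.8048   18.294 ]
```

View pics/w2.png

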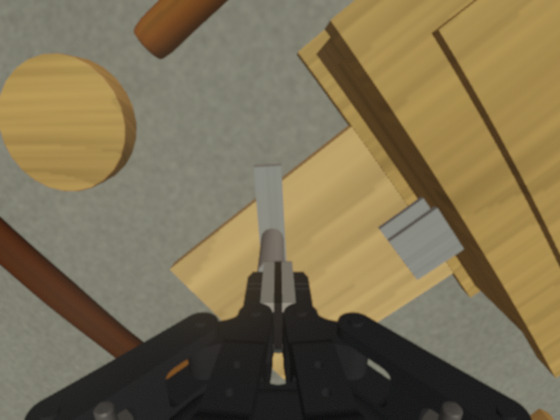

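View pics/s2.png

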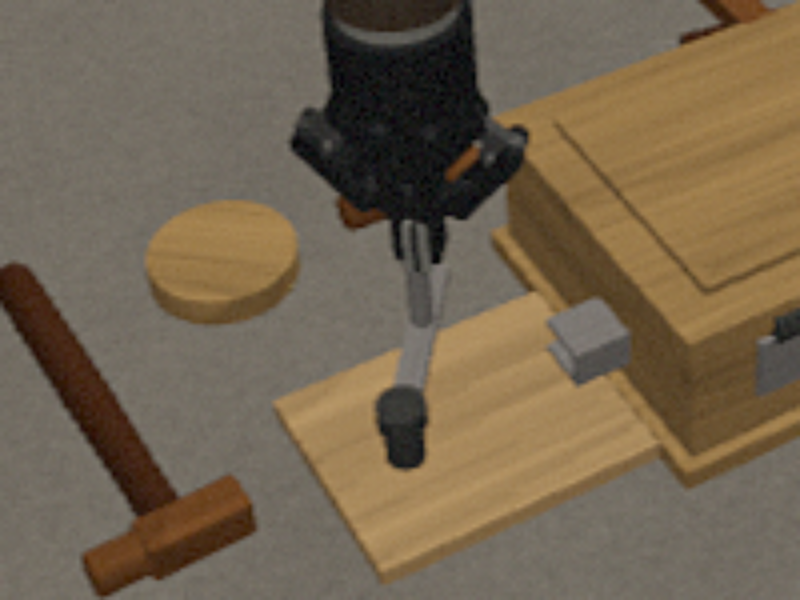

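The fingers are shut next to the peg, and the peg shows at (271,232–260) just above the fingertips at (277,263). I measure the gap with the depth map.

Run:
```python
from h import *
np.set_printoptions(precision=1,suppress=True)
o=bot.get_obs();c=vision.camera("wrist");Rt=R.from_quat(o["tool_rot"]).as_matrix()
T=np.array(c["tool_from_camera"]);print(T,c["K"],c["k1"])
for v in range(170,300,8):
    print(v,[ (1e3*Rt.T@(p-o["eef_pos"])) if (p:=atdepth(c,(u,v),o)) is not None else None for u in (266,271,276)])
```

```text
[[-0.  -0.9 -0.3  0.1]
 [ 1.  -0.   0.  -0. ]
 [-0.  -0.3  0.9 -0.2]
 [ 0.   0.   0.   1. ]] [[331.3   0.  277.5]
 [  0.  331.3 211.1]
 [  0.    0.    1. ]] -0.08005202273259858
170 [array([43.6, -6.8, 12.9]), array([43.6, -4. , 13.3]), array([43.6, -1.1, 13.1])]
178 [array([38.9, -6.9, 13.1]), array([38.9, -4. , 13.1]), array([38.9, -1.1, 13. ])]
186 [array([34.1, -6.9, 13.2]), array([34.3, -4. , 12.6]), array([34.1, -1.1, 13.1])]
194 [array([29.3, -7. , 13. ]), array([29.5, -4. , 12.4]), array([29.3, -1.1, 13.1])]
202 [array([24.4, -7. , 12.8]), array([24.4, -4.1, 13.1]), array([24.4, -1.1, 13. ])]
210 [array([19.2, -7.1, 13.5]), array([19.4, -4.1, 13. ]), array([19.4, -1.1, 12.9])]
218 [array([14.3, -7.1, 12.9]), array([14.3, -4.1, 13. ]), array([14.2, -1.1, 13.4])]
226 [array([ 9.2, -7.2, 13. ]), array([ 9.2, -4.2, 12.8]), array([ 9.4, -1.1, 12.5])]
234 [array([ 6.4, -7. ,  7. ]), array([ 7.7, -4. ,  3.9]), array([ 7. , -1.1,  5.5])]
242 [array([ 6.9, -6.6, -5.8]), array([ 7.6, -3.8, -7.4]), array([ 6.8, -1. , -5.7])]
250 [array([  6.9,  -6.3, -16.2]), array([  7.1,  -3.6, -16.7]), array([  6.9,  -1. , -16.1])]
258 [array([  7.2,  -5.9, -26.2]), array([  7.5,  -3.4, -26.7]), array([  7.1,  -1. , -26. ])]
266 [array([ 11. ,  -5.4, -41.7]), array([ 10.9,  -3.1, -41.5]), array([ 10.8,  -0.9, -41.3])]
274 [array([ 10.6,  -5.2, -48.1]), array([ 11. ,  -3. , -48.9]), array([ 10.8,  -0.9, -48.6])]
282 [array([ 10.8,  -5. , -55.1]), array([ 10.9,  -2.9, -55.4]), array([ 11. ,  -0.8, -55.6])]
290 [array([ 10.8,  -4.8, -61.3]), array([ 10.6,  -2.8, -61. ]), array([ 10.5,  -0.8, -60.8])]
298 [array([ 10.5,  -4.6, -66.5]), array([ 10.7,  -2.7, -66.8]), array([ 10.6,  -0.8, -66.6])]
```

Run:
```python
from h import *
np.set_printoptions(precision=4,suppress=True)
o=bot.get_obs();c=vision.camera("scene");D=np.array([c["k1"],0,0,0,0.])
P=np.array([o["eef_pos"]+[0,0,h] for h in (0,.019,.03,.04,.06,.1)])
px=cv2.projectPoints(P,np.array(c["rvec"]),np.array(c["tvec"]),np.array(c["K"]),D)[0][:,0];print(px)
u=px[0,0]
im=c["image"]
for v in range(240,285,3):print(v,[(atdepth(c,(x,v)).round(3).tolist(),im[v,x].tolist()) for x in (202,205)])
w=vision.camera("wrist");
for v in range(254,270,2):
    p=atdepth(w,(277,v),o);Rt=R.from_quat(o["tool_rot"]).as_matrix();print(v,1e3*Rt.T@(p-o["eef_pos"]),w["image"][v,277])
```

```text
[[205.8945 265.8575]
 [205.2699 259.6694]
 [204.9026 256.0308]
 [204.5649 252.6864]
 [203.8788 245.8914]
 [202.4618 231.8593]]
240 [([0.539, -0.189, 0.141], [22, 24, 20]), ([0.549, -0.189, 0.148], [24, 24, 27])]
243 [([0.542, -0.192, 0.137], [19, 23, 14]), ([0.549, -0.189, 0.14], [26, 22, 28])]
246 [([0.541, -0.193, 0.128], [79, 85, 83]), ([0.546, -0.188, 0.129], [93, 101, 102])]
249 [([0.541, -0.193, 0.12], [62, 66, 67]), ([0.546, -0.189, 0.12], [90, 95, 100])]
252 [([0.54, -0.194, 0.111], [76, 85, 84]), ([0.545, -0.189, 0.111], [88, 93, 98])]
255 [([0.541, -0.195, 0.103], [89, 95, 95]), ([0.545, -0.19, 0.102], [72, 78, 83])]
258 [([0.534, -0.19, 0.086], [73, 77, 78]), ([0.54, -0.187, 0.088], [76, 76, 80])]
261 [([0.534, -0.192, 0.078], [70, 77, 80]), ([0.539, -0.187, 0.078], [77, 78, 82])]
264 [([0.533, -0.192, 0.069], [76, 79, 85]), ([0.538, -0.188, 0.069], [79, 83, 88])]
267 [([0.532, -0.192, 0.059], [81, 88, 96]), ([0.538, -0.188, 0.06], [80, 83, 86])]
270 [([0.531, -0.192, 0.049], [94, 96, 103]), ([0.537, -0.188, 0.05], [78, 82, 86])]
273 [([0.537, -0.197, 0.047], [119, 123, 129]), ([0.541, -0.192, 0.046], [112, 117, 121])]
276 [([0.543, -0.202, 0.046], [114, 119, 126]), ([0.549, -0.199, 0.048], [113, 120, 121])]
279 [([0.552, -0.209, 0.048], [114, 118, 124]), ([0.556, -0.204, 0.047], [112, 118, 124])]
282 [([0.558, -0.214, 0.047], [113, 119, 125]), ([0.561, -0.208, 0.045], [122, 125, 130])]
254 [  6.7063  -0.4714 -20.555 ] [102 111 120]
256 [  6.5373  -0.4688 -22.5195] [101 111 120]
258 [  6.897   -0.4646 -25.49  ] [101 111 120]
260 [  7.2042  -0.4606 -28.2808] [ 89  99 107]
262 [ 10.6272  -0.4467 -37.0296] [42 53 60]
264 [ 10.6832  -0.4438 -39.1159] [31 43 51]
266 [ 10.7556  -0.441  -41.1829] [32 42 50]
268 [ 11.0055  -0.4377 -43.5299] [33 43 51]
```

Both cameras agree that the fingers end about 36 mm short of the reported TCP: the tips are at z≈0.096 while the TCP reads 0.060. They closed just above the peg, and the lateral position was right. From here I use tip = TCP − 36 mm along tool z, so I open, lower 30 mm and grip again.

```bash
python3 -m creep '[[[0,-4,0],[0,0,0]],[[0,0,0],[0,0,0]],[[0,0,0],[0,0,0]],[[0,0,0],[0,0,0]],[[0,0,10],[0,0,0]],[[0,0,10],[0,0,0]],[[0,0,10],[0,0,0]],[[0,0,4],[0,0,0]],[[0,0,0],[0,0,0]]]' 50
python3 -m creep '[[[0,0,0],[0,0,0]],[[0,0,0],[0,0,0]],[[0,0,0],[0,0,0]],[[0,0,0],[0,0,0]],[[0,0,0],[0,0,0]]]' 0
python3 - <<'E'
from h import *
o=bot.get_obs();p=o["eef_pos"];pv=np.array([.5825,-.2385]);yaw=-.212
d=p[:2]-pv;a=np.arctan2(d[1],d[0])-np.pi/2-yaw;print(p,np.hypot(*d),"latch",a)
Rt=R.from_quat(o["tool_rot"]).as_matrix()
for th in (a,.6,.4,.2,0,-.03):
    q=pv+.07*np.array([-np.sin(th+yaw),np.cos(th+yaw)]);print(th,q, 1e3*Rt.T[:2,:2]@(q-p[:2]))
E
```

```text
clock: 6.68
eef_pos: [0.5329, -0.1866, 0.0255]
tool_rot: [0.436, 0.9, -0.0, -0.001]
ft_force: [0.4, 0.6, 1.0]
grip_width: 0.0501
grasp_force: 0.0
clock: 7.3
eef_pos: [0.5337, -0.1869, 0.0267]
tool_rot: [0.436, 0.9, 0.0, 0.001]
ft_force: [-0.8, 0.8, 3.6]
grip_width: 0.0126
grasp_force: 58.4
[ 0.53367424 -0.18688686  0.02666972] 0.07104837133437283 latch 0.9696532900065626
0.9696532900065626 [ 0.5343947  -0.18764845] [-1.04415948  0.09387504]
0.6 [ 0.55601635 -0.17370327] [-3.48886383 25.70611818]
0.4 [ 0.56941738 -0.1697334 ] [-8.67295482 38.68581727]
0.2 [ 0.58333998 -0.16850504] [-16.3323773   50.37686512]
0 [ 0.59722909 -0.17006716] [-26.16177426  60.31317655]
-0.03 [ 0.59927514 -0.17053976] [-27.80013679  61.6267338 ]
```

Peg gripped at 12.6 mm with 58 N. Next I swing it round the pivot at 0.1 rad per row.

```bash
python3 -m creep '[[[-0.4,7,0],[0,0,0.1]],[[-0.4,7,0],[0,0,0.1]],[[-0.4,7,0],[0,0,0.1]],[[-0.4,7,0],[0,0,0.1]],[[-0.4,7,0],[0,0,0.1]],[[0,0,0],[0,0,0]]]'
python3 -m creep '[[[-0.4,7,0],[0,0,0.1]],[[-0.4,7,0],[0,0,0.1]],[[-0.4,7,0],[0,0,0.1]],[[-0.4,7,0],[0,0,0.1]],[[0,0,0],[0,0,0]]]'
cat > la.py <<'E'
from h import *
o=bot.get_obs();p=o["eef_pos"];pv=np.array([.5825,-.2385]);yaw=-.212
d=p[:2]-pv;a=np.arctan2(d[1],d[0])-np.pi/2-yaw;print(p,np.hypot(*d),"latch",a,o["ft_force"])
E
python3 la.py
```

```text
clock: 8.05
eef_pos: [0.5649, -0.1708, 0.0267]
tool_rot: [0.645, 0.764, 0.001, -0.001]
ft_force: [-2.8, 5.4, 6.5]
grip_width: 0.0125
grasp_force: 58.8
clock: 8.68
eef_pos: [0.5931, -0.1706, 0.0267]
tool_rot: [0.784, 0.621, 0.002, -0.002]
ft_force: [-0.4, 8.3, 6.7]
grip_width: 0.0124
grasp_force: 58.8
[ 0.59313104 -0.17056078  0.02666365] 0.06876595176949277 latch 0.05677998001230258 [-0.3839371   8.29497268  6.7123011 ]
```

```bash
python3 -m creep '[[[0.5,3,0],[0,0,0.05]],[[0,2,0],[0,0,0.02]],[[0,0,0],[0,0,0]]]'; python3 la.py
python3 -m creep '[[[0,2,0],[0,0,0]],[[0,0,0],[0,0,0]]]'; python3 la.py
```

```text
clock: 9.05
eef_pos: [0.5946, -0.1709, 0.0266]
tool_rot: [0.805, 0.594, -0.001, -0.004]
ft_force: [-9.2, 9.2, 12.4]
grip_width: 0.0123
grasp_force: 59.7
[ 0.59456214 -0.17085669  0.02659077] 0.06871035504368203 latch 0.03553505745647281 [-9.20573435  9.16977373 12.4201524 ]
clock: 9.3
eef_pos: [0.5945, -0.1708, 0.0265]
tool_rot: [0.805, 0.594, -0.002, -0.006]
ft_force: [-13.7, 10.8, 15.4]
grip_width: 0.0123
grasp_force: 60.6
[ 0.59447963 -0.17082376  0.02654966] 0.06872834360280258 latch 0.036801017416060705 [-13.72734563  10.75998409  15.44160196]
```

The force rises with no further motion, so the latch is at its home stop. I release, lift and verify.

```bash
python3 -m creep '[[[0,-3,0],[0,0,0]],[[0,0,0],[0,0,0]],[[0,0,0],[0,0,0]],[[0,0,0],[0,0,0]],[[0,0,-40],[0,0,0]],[[0,0,-40],[0,0,0]],[[0,0,-40],[0,0,0]],[[0,0,-40],[0,0,0]],[[0,0,0],[0,0,0]],[[0,0,0],[0,0,0]]]' 50
python3 look.py w3
```

```text
clock: 10.55
eef_pos: [0.5967, -0.1745, 0.1855]
tool_rot: [0.805, 0.593, -0.0, -0.0]
ft_force: [-1.2, -0.0, -0.2]
grip_width: 0.0499
grasp_force: 0.0
tcp [ 0.5967 -0.1745  0.1855] 
 [[ 0.2976  0.9547 -0.0006]
 [ 0.9547 -0.2976  0.0001]
 [-0.     -0.0006 -1.    ]]
latch_peg 0.67 [276. 191.] [ 0.5971 -0.169   0.076 ] [ 0.5984 -0.1653  0.0905] tool mm [  5.3505  -1.196  109.5192]
latch_pivot 0.8 [280. 252.] [ 0.5779 -0.2425  0.042 ] [ 0.5794 -0.2376  0.0528] tool mm [-70.5451   2.3403 143.5202]
```

View pics/w3.png

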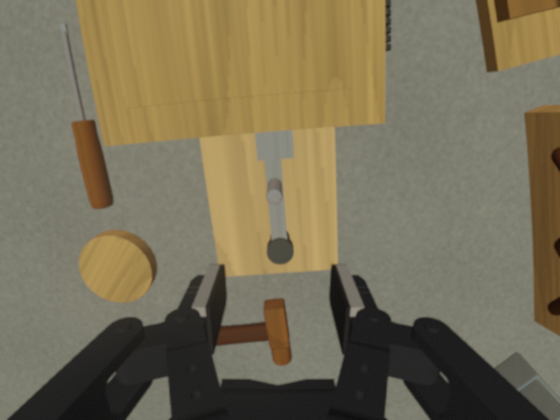

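The latch bar at (275,145) sits inside the bracket, which puts the latch angle at about 0. Now I work out the route to the lid tab, pitched 50° down with tool y along the chest's y.

Run:
```python
from h import *
np.set_printoptions(precision=3,suppress=True)
o=bot.get_obs();print(o["joint_pos"])
Rt=R.from_quat(o["tool_rot"]).as_matrix();p=o["eef_pos"]
print(1e3*Rt.T@(np.array([.44,.108,.1855])-p))
yaw=-.212;X=np.array([np.cos(yaw),np.sin(yaw),0]);Y=np.array([-np.sin(yaw),np.cos(yaw),0])
print("y angle",np.arctan2(Rt[1,1],Rt[0,1]),"turn z to +Y",-( np.pi/2+yaw-np.arctan2(Rt[1,1],Rt[0,1])))
```

```text
[-0.284  0.496  0.337  1.415  0.     1.588]
[ 223.01  -233.092   -0.271]
y angle -0.30203300013852424 turn z to +Y -1.660829326933421
```

```bash
python3 -m creep '[[[37,-39,0],[0,0,0]],[[37,-39,0],[0,0,0]],[[37,-39,0],[0,0,0]],[[37,-39,0],[0,0,0]],[[37,-39,0],[0,0,0]],[[37,-39,0],[0,0,0]],[[0,0,0],[0,0,-0.166]],[[0,0,0],[0,0,-0.166]],[[0,0,0],[0,0,-0.166]],[[0,0,0],[0,0,-0.166]],[[0,0,0],[0,0,-0.166]]]' 60
python3 -m creep '[[[0,0,0],[0,0,-0.166]],[[0,0,0],[0,0,-0.166]],[[0,0,0],[0,0,-0.166]],[[0,0,0],[0,0,-0.166]],[[0,0,0],[0,0,-0.166]],[[0,0,0],[0,0,0]]]'
python3 -m creep '[[[0,0,0],[0,-0.174,0]],[[0,0,0],[0,-0.174,0]],[[0,0,0],[0,-0.174,0]],[[0,0,0],[0,-0.174,0]],[[0,0,0],[0,-0.174,0]],[[0,0,0],[0,-0.174,0]],[[0,0,0],[0,0,0]],[[0,0,0],[0,0,0]]]'
python3 look.py w4; python3 -c "
from h import *
print(bot.get_obs()['joint_pos'].round(3))"
```

```text
clock: 12.18
eef_pos: [0.4392, 0.1071, 0.1856]
tool_rot: [0.496, 0.869, -0.0, -0.0]
ft_force: [0.3, 0.6, -0.6]
grip_width: 0.0602
grasp_force: 0.0
clock: 12.92
eef_pos: [0.4392, 0.107, 0.1857]
tool_rot: [0.107, 0.994, -0.0, -0.0]
ft_force: [0.1, -0.4, 0.1]
grip_width: 0.06
grasp_force: 0.0
clock: 13.92
eef_pos: [0.4412, 0.1086, 0.1863]
tool_rot: [0.093, 0.867, -0.052, 0.487]
ft_force: [-0.0, -0.0, 1.2]
grip_width: 0.0602
grasp_force: 0.0
tcp [0.4412 0.1086 0.1863] 
 [[-0.5077  0.2109  0.8353]
 [ 0.1098  0.9775 -0.18  ]
 [-0.8545  0.0003 -0.5194]]
latch_peg 0.58 [ 95. 184.] [ 0.6065 -0.1772  0.076 ] [ 0.5917 -0.1635  0.0815] tool mm [ -21.046  -244.5791  246.8004]
latch_pivot 0.63 [ 47. 160.] [ 0.587  -0.2475  0.042 ] [ 0.5709 -0.2283  0.05  ] tool mm [  10.1689 -317.4221  260.8573]
latch_pivot 0.17 [342.  22.] [0.4351 0.1521 0.042 ] [0.4562 0.1526 0.0227] tool mm [131.1992  41.1919  61.9714]
lid_grip 0.7 [341.  23.] [0.3745 0.1504 0.098 ] [0.4569 0.1518 0.0231] tool mm [113.8872  26.7547 -17.3719]
lid_grip 0.55 [280. 144.] [0.493  0.0995 0.098 ] [0.4732 0.1035 0.107 ] tool mm [48.161   1.9269 90.7452]
lid_hinge 0.89 [277. 209.] [0.7496 0.0403 0.09  ] [0.6521 0.0616 0.1131] tool mm [-81.7614  -1.7398 319.8943]
[ 0.806 -0.202 -1.046  0.013 -0.817  0.701]
```

View pics/w4.png

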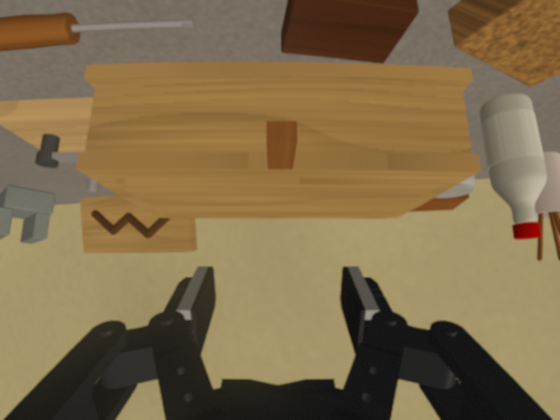

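Image is upside down: the tab is at (282,121–168) centred between the fingers, and the measured tab point agrees with the earlier estimate to about 2 mm. Shift needed ≈ (48, 1.5, 142) in tool axes.

```bash
python3 -m creep '[[[0,1.5,30],[0,0,0]],[[6,0,25],[0,0,0]],[[14,0,15],[0,0,0]],[[14,0,15],[0,0,0]],[[14,0,15],[0,0,0]],[[0,0,0],[0,0,0]],[[0,0,0],[0,0,0]]]'
python3 look.py w5;python3 -c "
from h import *
print(bot.get_obs()['joint_pos'].round(3))"
```

```text
clock: 15.05
eef_pos: [0.5089, 0.107, 0.1013]
tool_rot: [0.096, 0.869, -0.058, 0.481]
ft_force: [-0.1, -0.3, -0.0]
grip_width: 0.06
grasp_force: 0.0
tcp [0.5089 0.107  0.1013] 
 [[-0.5185  0.2231  0.8255]
 [ 0.1113  0.9748 -0.1935]
 [-0.8478 -0.0084 -0.5302]]
lid_grip 0.77 [255. 240.] [0.4942 0.0975 0.098 ] [0.4686 0.1052 0.102 ] tool mm [  9.4164 -12.5452  -8.5697]
[ 0.637  0.206 -1.087 -0.527 -0.702  0.548]
```

View pics/w5.png

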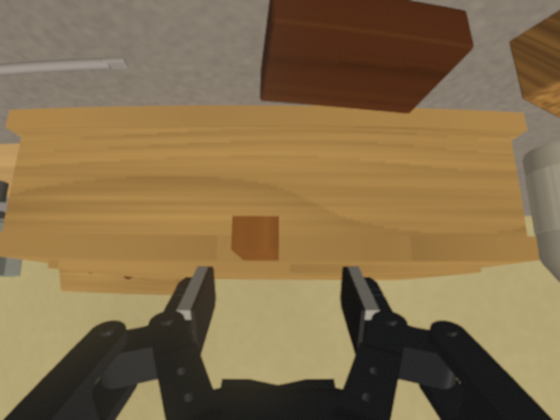

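Joint 3 hit its lower bound (-1.087), so the tool drifted sideways and the tab at (255,240) is off centre. A steeper pitch relieves joint 3, so I back off, pitch down another 0.3 rad and realign to the chest.

```bash
python3 -m creep '[[[-25,0,-20],[0,0,0]],[[-25,0,-20],[0,0,0]],[[0,0,0],[0,0.15,0]],[[0,0,0],[0,0.15,0]],[[0,0,0],[0,0,0]],[[0,0,0],[0,0,0]]]'
cat > tab.py <<'E'
from h import *
np.set_printoptions(precision=3,suppress=True)
o=bot.get_obs();Rt=R.from_quat(o["tool_rot"]).as_matrix();p=o["eef_pos"];print(o["joint_pos"],"\n",Rt)
yaw=-.212;Y=np.array([-np.sin(yaw),np.cos(yaw),0]);z=Rt[:,2]
zp=z-Y*(z@Y);zp/=np.linalg.norm(zp);Rd=np.column_stack([np.cross(Y,zp),Y,zp])
print("phi",np.degrees(np.arcsin(-zp[2])),"align turn",R.from_matrix(Rt.T@Rd).as_rotvec())
tab=np.array([.494,.0982,.098]);print("tab after align, tool mm",1e3*Rd.T@(tab-p))
E
python3 tab.py
```

```text
clock: 16.05
eef_pos: [0.5019, 0.1095, 0.1631]
tool_rot: [0.102, 0.928, -0.044, 0.355]
ft_force: [-0.4, 0.0, -0.3]
grip_width: 0.0602
grasp_force: 0.0
[ 0.516 -0.084 -0.75   0.325 -0.473  0.592] 
 [[-0.727  0.222  0.65 ]
 [ 0.159  0.975 -0.155]
 [-0.668 -0.01  -0.744]]
phi 48.113356661889625 align turn [-0.015  0.    -0.002]
tab after align, tool mm [ 47.404 -12.674  44.915]
```

```bash
python3 -m creep '[[[0,-12.5,0],[-0.015,0,0]],[[9,0,13],[0,0,0]],[[9,0,13],[0,0,0]],[[9,0,13],[0,0,0]],[[0,0,0],[0,0,0]],[[0,0,0],[0,0,0]]]';python3 tab.py
```

```text
clock: 16.8
eef_pos: [0.5045, 0.0965, 0.1161]
tool_rot: [0.099, 0.929, -0.038, 0.354]
ft_force: [0.1, 0.6, 0.1]
grip_width: 0.0602
grasp_force: 0.0
[ 0.464 -0.012 -0.848  0.126 -0.43   0.54 ] 
 [[-0.729  0.211  0.651]
 [ 0.158  0.977 -0.14 ]
 [-0.666  0.001 -0.746]]
phi 48.23313780571489 align turn [ 0.    -0.    -0.001]
tab after align, tool mm [20.031 -0.567  6.433]
```

```bash
python3 -m creep '[[[10,-0.5,10],[0,0,0]],[[10,0,12],[0,0,0]],[[0,0,12],[0,0,0]],[[0,0,12],[0,0,0]],[[0,0,12],[0,0,0]],[[0,0,0],[0,0,0]],[[0,0,0],[0,0,0]]]';python3 tab.py; python3 look.py w6
```

```text
clock: 17.68
eef_pos: [0.5286, 0.0913, 0.0609]
tool_rot: [0.1, 0.929, -0.037, 0.355]
ft_force: [-0.5, 0.0, 0.0]
grip_width: 0.0604
grasp_force: 0.0
[ 0.419  0.159 -0.89  -0.105 -0.404  0.5  ] 
 [[-0.728  0.212  0.652]
 [ 0.159  0.977 -0.14 ]
 [-0.667  0.002 -0.745]]
phi 48.15941436704947 align turn [ 0.001 -0.    -0.002]
tab after align, tool mm [  1.476  -0.506 -51.186]
tcp [0.5286 0.0913 0.0609] 
 [[-0.7279  0.2115  0.6523]
 [ 0.1589  0.9774 -0.1396]
 [-0.6671  0.002  -0.745 ]]
lid_grip 0.73 [279. 297.] [0.4966 0.0981 0.098 ] [0.4682 0.1042 0.1057] tool mm [ -0.3927   0.0128 -49.5131]
```

View pics/w6.png

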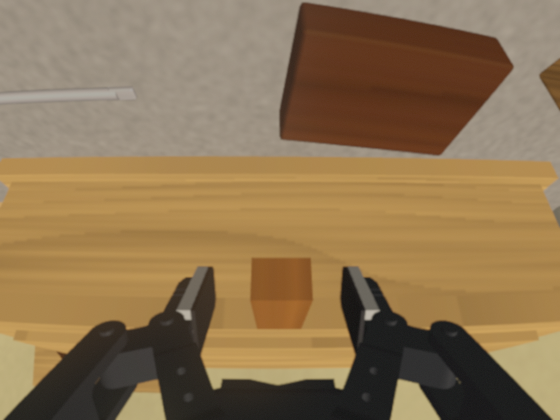

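The tab at (281,257–328) sits between the pads and is centred, so I close on it.

```bash
python3 -m creep '[[[0,0,2],[0,0,0]],[[0,0,0],[0,0,0]],[[0,0,0],[0,0,0]],[[0,0,0],[0,0,0]],[[0,0,0],[0,0,0]],[[0,0,0],[0,0,0]]]' 0
cat > lid.py <<'E'
from h import *
np.set_printoptions(precision=3,suppress=True)
o=bot.get_obs();Rt=R.from_quat(o["tool_rot"]).as_matrix();p=o["eef_pos"]
yaw=-.212;X=np.array([np.cos(yaw),np.sin(yaw),0]);H=np.array([.7325,.0465,.09])
g=p-.052*Rt[:,2];d=g-H;a=np.arctan2(d[2],-(d@X))-.033;z=Rt[:,2]
print("lid",round(a,3),"r",round(np.hypot(d@X,d[2]),4),"phi",np.arcsin(-z[2]) if z@X>0 else np.pi-np.arcsin(-z[2]),"j",o["joint_pos"],"F",o["ft_force"],"grip",o["grip_width"],o["grasp_force"])
print("hinge in tool mm",1e3*Rt.T@(H-p))
E
python3 lid.py
```

```text
clock: 18.68
eef_pos: [0.5299, 0.092, 0.0589]
tool_rot: [0.1, 0.929, -0.036, 0.355]
ft_force: [-2.8, 5.4, 1.3]
grip_width: 0.0214
grasp_force: 59.0
lid -0.001 r 0.2424 phi 0.8415573847344837 j [ 0.417  0.166 -0.89  -0.112 -0.4    0.499] F [-2.753  5.418  1.346] grip 0.021385856266696358 58.987669944763184
hinge in tool mm [-175.532   -1.682  115.118]
```

```bash
python3 -m creep '[[[-6,0,-8.6],[0,0.05,0]],[[-6,0,-8.6],[0,0.05,0]],[[-6,0,-8.6],[0,0.05,0]],[[-6,0,-8.6],[0,0.05,0]],[[-6,0,-8.6],[0,0.05,0]],[[-6,0,-8.6],[0,0.05,0]],[[0,0,0],[0,0,0]]]';python3 lid.py
```

```text
clock: 19.55
eef_pos: [0.53, 0.0918, 0.1219]
tool_rot: [0.104, 0.972, -0.02, 0.211]
ft_force: [-2.0, 5.7, -1.0]
grip_width: 0.0212
grasp_force: 63.9
lid 0.3 r 0.2423 phi 1.1433210998745442 j [ 0.295  0.091 -0.5    0.599 -0.199  0.471] F [-1.965  5.658 -1.   ] grip 0.021193750575306907 63.900386095047
hinge in tool mm [-175.59    -1.602  115.019]
```

```bash
python3 -m creep '[[[-6,0,-8.6],[0,0.05,0]],[[-6,0,-8.6],[0,0.05,0]],[[-6,0,-8.6],[0,0.05,0]],[[-6,0,-8.6],[0,0.05,0]],[[-6,0,-8.6],[0,0.05,0]],[[-6,0,-8.6],[0,0.05,0]],[[-6,0,-8.6],[0,0.05,0]],[[-6,0,-8.6],[0,0.05,0]],[[-6,0,-8.6],[0,0.05,0]],[[-6,0,-8.6],[0,0.05,0]],[[0,0,0],[0,0,0]]]';python3 lid.py
```

```text
clock: 20.92
eef_pos: [0.5696, 0.0824, 0.2173]
tool_rot: [0.107, 0.994, 0.005, -0.036]
ft_force: [-4.7, 2.9, 3.6]
grip_width: 0.0213
grasp_force: 64.3
lid 0.8 r 0.2422 phi 1.6444464874625853 j [0.128 0.451 0.348 1.536 0.028 0.342] F [-4.662  2.889  3.602] grip 0.021291939467731506 64.30246710777283
hinge in tool mm [-175.688   -0.753  114.72 ]
```

```bash
python3 -m creep '[[[-6,0,-8.6],[0,0.05,0]],[[-6,0,-8.6],[0,0.05,0]],[[-6,0,-8.6],[0,0.05,0]],[[-6,0,-8.6],[0,0.05,0]],[[0,0,0],[0,0,0]]]';python3 lid.py
```

```text
clock: 21.55
eef_pos: [0.5978, 0.0759, 0.248]
tool_rot: [0.106, 0.985, 0.016, -0.135]
ft_force: [-3.5, 0.8, 5.4]
grip_width: 0.0209
grasp_force: 65.3
lid 1.001 r 0.2421 phi 1.8442193795537771 j [0.081 0.725 0.855 1.961 0.081 0.286] F [-3.522  0.783  5.419] grip 0.020909827572270483 65.3333044052124
hinge in tool mm [-175.442   -0.301  114.87 ]
```

Joint 4 is nearing its 2.15 limit. For the last 0.1 rad I only translate the grasp point and let the tab pivot in the pads.

```bash
python3 -m creep '[[[-4.2,0,-4.3],[0,0,0]],[[-4.2,0,-4.3],[0,0,0]],[[-4.2,0,-4.3],[0,0,0]],[[0,0,0],[0,0,0]]]';python3 lid.py
```

```text
clock: 22.05
eef_pos: [0.6125, 0.0724, 0.2561]
tool_rot: [0.106, 0.985, 0.015, -0.135]
ft_force: [-3.7, 0.8, 1.4]
grip_width: 0.0208
grasp_force: 65.4
lid 1.072 r 0.242 phi 1.8437812813071968 j [0.075 0.779 0.977 2.03  0.078 0.279] F [-3.7    0.788  1.359] grip 0.02077408987381027 65.39616465568542
hinge in tool mm [-162.964    0.048  126.854]
```

```bash
cat > plane.py <<'E'
from h import *
yaw=-.212;X=np.array([np.cos(yaw),np.sin(yaw),0]);Y=np.array([-np.sin(yaw),np.cos(yaw),0]);H=np.array([.7325,.0465,.09])
for n in ("top","scene"):
    c=vision.camera(n);Rm,o=pose(c);v,u=np.mgrid[0:420:2,0:560:2];z=c["z_map"][v,u].ravel()
    q=cv2.undistortPoints(np.stack([u.ravel(),v.ravel()],1)[:,None].astype(float),np.array(c["K"]),np.array([c["k1"],0,0,0,0.]))[:,0]
    P=o+(np.c_[q,np.ones(len(q))]*z[:,None])@Rm.T-H;a,b,h=-P@X,P@Y,P[:,2]
    m=(z>0)&(abs(b)>.06)&(abs(b)<.17)&(h>.06)&(h<.21)&(a>-.08)&(a<.25)
    if m.sum()<20: print(n,m.sum());continue
    s=np.c_[a[m],h[m]]
    for _ in range(4):
        mu=np.median(s,0);w=np.linalg.svd(s-s.mean(0),full_matrices=False)[2][0];r=(s-s.mean(0))@[-w[1],w[0]];s=s[abs(r-np.median(r))<max(.004,1.5*np.std(r))] if _<3 else s
    print(n,len(s),"lid angle",np.arctan(w[1]/w[0])%np.pi,"rms",r.std())
E
python3 plane.py; python3 lid.py
```

```text
top 269 lid angle 1.0241672613598605 rms 0.001989625288666737
scene 1219 lid angle 1.0376981474465679 rms 0.0020701288300535906
lid 1.072 r 0.242 phi 1.843124592040955 j [0.075 0.779 0.976 2.029 0.078 0.279] F [-2.57   0.266  0.062] grip 0.020758185826244717 65.30560612678528
hinge in tool mm [-162.825    0.013  126.967]
```

The cameras put the lid at 1.02–1.04, a little under the kinematic estimate, so I go slightly further for margin.

```bash
python3 -m creep '[[[-4.5,0,-4],[0,0,0]],[[-4.5,0,-4],[0,0,0]],[[-4.5,0,-4],[0,0,0]],[[0,0,0],[0,0,0]],[[0,0,0],[0,0,0]]]';python3 plane.py; python3 lid.py
```

```text
clock: 22.78
eef_pos: [0.629, 0.0686, 0.2636]
tool_rot: [0.106, 0.985, 0.015, -0.134]
ft_force: [-1.1, -0.0, -3.6]
grip_width: 0.0209
grasp_force: 65.3
top 208 lid angle 1.0935457216737339 rms 0.001977684268819503
scene 1215 lid angle 1.1171721064670666 rms 0.002114809606122856
lid 1.148 r 0.2419 phi 1.8419434121164238 j [0.069 0.852 1.14  2.119 0.075 0.272] F [-1.11  -0.454 -4.65 ] grip 0.021183079191103613 65.19116878509521
hinge in tool mm [-148.438    0.209  138.944]
```

Clearly past balance at about 1.1 rad. Now I ease it back down.

```bash
python3 -m creep '[[[4.5,0,4],[0,0,0]],[[4.5,0,4],[0,0,0]],[[4.5,0,4],[0,0,0]],[[4.2,0,4.3],[0,0,0]],[[4.2,0,4.3],[0,0,0]],[[4.2,0,4.3],[0,0,0]],[[5.5,0,8.9],[0,-0.05,0]],[[5.5,0,8.9],[0,-0.05,0]],[[5.5,0,8.9],[0,-0.05,0]],[[0,0,0],[0,0,0]],[[0,0,0],[0,0,0]]]';python3 plane.py; python3 lid.py
```

```text
clock: 24.25
eef_pos: [0.5778, 0.0805, 0.2265]
tool_rot: [0.106, 0.993, 0.008, -0.058]
ft_force: [0.1, 0.9, 2.3]
grip_width: 0.0211
grasp_force: 66.2
top 413 lid angle 0.811888853152213 rms 0.0019485141856568678
scene 1208 lid angle 0.8284224567281582 rms 0.002105708323206079
lid 0.856 r 0.2421 phi 1.6896094454029804 j [0.115 0.509 0.457 1.631 0.041 0.326] F [0.007 0.391 4.226] grip 0.020965809715416728 66.33948683738708
hinge in tool mm [-173.699   -0.855  116.61 ]
```

Lid at about 0.82–0.85, still gripped. I check the latch, then hand in.

```bash
python3 -m creep '[[[0,0,0],[0,0,0]],[[0,0,0],[0,0,0]],[[0,0,0],[0,0,0]],[[0,0,0],[0,0,0]]]'
python3 - <<'E'
from h import *
c=vision.camera("top");cv2.imwrite("pics/end.png",c["image"])
pk=vision.place_of(c,"latch_peg")[0];pv=vision.place_of(c,"latch_pivot")[0]
d=(atz(c,pk["position"],.076)-atz(c,pv["position"],.042));print(d,pk["score"],pv["score"],np.arctan2(d[1],d[0])-np.pi/2+.212,np.abs(bot.get_obs()["joint_vel"]).max())
E
```

```text
clock: 24.85
eef_pos: [0.5773, 0.0806, 0.2262]
tool_rot: [0.106, 0.993, 0.008, -0.059]
ft_force: [-0.9, 1.1, 5.8]
grip_width: 0.0212
grasp_force: 66.4
[0.01355388 0.06104162 0.034     ] 0.59 0.8 -0.006498342407734697 0.0033996297095253533
```

View pics/end.png

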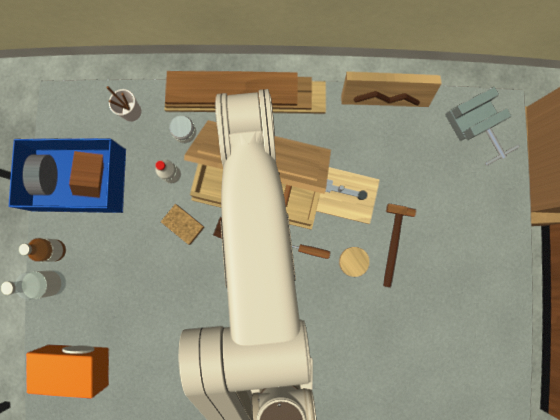

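The lid is held half open. The latch bar from (362,195) to (328,186) is in its bracket, and the visible bystanders are where they were.

```bash
python3 -c "
from workcell import workorder
print(workorder.job_done())"
```

```text
the job is handed in; nothing more can be done
None
```

I handed the job in with the latch home and the lid held still at about 0.82–0.85 rad (6–7° under balance), after raising it to about 1.1 rad and easing it back; the bystanders visible at the end had not moved, but the arm hid the offcut and I don't know the verdict.

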